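# Wind up the terrine press and thread its locking rod

## Robot

A 7-joint arm with a two-finger parallel gripper is mounted at the origin on a cart in front of the work surface, level with it; the furniture and walls round the work are solid. World frame = base frame: x ahead of the robot, y to its left, z up, the work surface at z = 0. Lengths are in m, angles in rad, forces in N, time in s.
With the tool pointing down it reaches from about 0.425 to 0.875 m from the base axis. Payload 9.9 kg.
Tool frame: the origin (TCP) lies midway between the tips of the shut fingers; the grasp point (between the pads) lies 19 mm behind it; y points along the fingers, z is the direction in which the jaws open and shut, and the axes are right-handed (so a half turn about y gives the same grasp; the last joint's range is limited). The gripper opens to 85 mm and grips with 20 to 120 N. Pads are 22 mm wide; open, the fingers measure 114 mm over their backs; the gripper's body (76 mm by 85 mm) begins 54 mm behind the grasp point. The pads swing forward as they close: fully open they stand 13 mm farther back than shut.
Start: joints at [1.232, 0.576, 0.025, 1.437, -0.015, 1.129, -0.057], TCP at [0.17, -0.653, 0.231] pointing down, gripper open.
Joint ranges: [-2.76, 2.76], [-0.34, 2.15], [-1.52, 1.57], [0.19, 2.46], [-1.09, 4.23], [0.17, 1.99], [-2.82, 2.82]. Speed limits (rad/s): [2.22, 2.22, 3.01, 3.01, 3.14, 3.14, 3.14].

## Interface

Orientations are given as a unit quaternion [x, y, z, w].
In Python, from bench import robot gives the robot as it stands. The module is installed in compiled form; this text tells all that it offers.
- The arm moves only by the shell command python3 -m creep 'ROWS'. ROWS is JSON, a list of rows, each an object with "grip": the gripper command: -1 is shut, 1 is fully open, values between are in proportion; "dp": the shift along the tool's x, y, z in m, a list of three; "turn": the turn, a rotation vector about the tool's x, y, z in rad, a list of three. In form: [{"grip": grip, "dp": [x, y, z], "turn": [ax, ay, az]}, ...]. A call has 1 to 20 rows; each row is the pose to reach, as a shift and turn from the pose commanded when the call began, along the tool's axes at that moment; what a row does not reach only later rows make up. A row lasts 1/8 s, in which the tool goes at most 62.5 mm and 10.7 degrees, less where a joint would pass 70% of its speed; a pose out of reach is approached as far as the arm can. A call with a gripper value outside its range is refused whole. The fingers move at their own pace and stop on an object; the grip force is fixed at half the most. Time passes only in rows, so rows that repeat a pose let the fingers close. It gives the time, the measured TCP pose, the force and the opening at its end, in the units of the state.
- robot.observe(): the state, without advancing time (a new reading comes with each control period).
- robot.grab_frame(name): name is "scene" or "top" or "wrist"; returns a dict with "image" (384x512x3 uint8, red, green, blue), "camera_matrix" (3x3 intrinsics, pixels), "rvec" (rotation vector, rad) and "tvec" (3), from world to camera coordinates, as OpenCV has them. Camera axes: x right, y down, z forward; pixel columns grow to the right and rows downward; lengths in m; the calibration is good to about 2 mm. A picture is of the moment at which its call begins. There is no depth.
- robot.finish_job(): hands the job in, once; it reports no verdict.
The state is a dict: "time_s": time; "joint_pos": joint angles; "joint_vel": joint speeds; "tau": joint torques, N m; "tool_pos": TCP position; "tcp_rot": TCP orientation; "ft_force": force on the tool from outside, world axes, zero at the start; "moment": the same for the moment, N m; "width": finger opening in m.
Only numpy, scipy, OpenCV 4.12 (cv2) and the standard library are available. Lean on these libraries where they do the work, as an engineer would, in place of code of your own. Each camera call takes 0.05 s, during which the arm holds its last target.

## Task

Wind the crank wheel of the terrine press clockwise (seen from above) until it comes up firm: only then does the bore in the sliding lug line up with the bores of the two fixed ears. Then push the locking rod along its rails, through the first ear, the lug and the second ear, until its nose is home against the stop plate; if it is blocked on the way do not ram it, but wind the wheel further and try again. Leave the cups and the pastry cutter where they are.

Things in the scene. Friction and masses are not known exactly. Their poses are not given: they have to be found in the camera images.
- home (a point): Where the rod's nose must end: on the inner face of the press's upright stop plate, on the bore line, 55 mm above the table. The press is fixed. Its axes: z up, bore line and rails along y; the rod goes in towards -y. From here along y: second ear 22 to 34 mm, sliding lug 48 to 72, first ear 86 to 98, rails 105 to 267. A tin and fence, 76 mm high, stand beyond x +49 mm.
- first_ear (a point): Centre of the outer mouth of the first ear's bore, same axes as home. Both ears (fixed steel plates, 84 mm high) and the lug have round 23 mm bores at one height. The lug starts 11 to 23 mm short (-x) of the bore line and is on it, within 0.5 mm, at the wheel's firm stop; only the wheel moves it. The two round rails' tops are 6 mm below the bore line.
- wheel_axis (a point): On the wheel's upright axis, 80 mm above the table, at x -105, y +60 mm from home. Rim (111 mm across) and hub lie 52 to 70 mm above the table; only the crank knob is higher. Clockwise from above moves the lug +x, 5 mm per rad; 2.2 to 4.6 rad, differing each time, to the firm stop. Turning takes 4 to 8 N at the knob, rising with the springs; it stays where left.
- crank (a point): Middle of the upright black crank knob (16 to 18 mm thick, top 114 mm above the table), 90 mm above the table and 47 mm from the wheel's axis. It is fixed to the wheel: a shut gripper lowered behind it can push it round. Nothing else stands above the wheel.
- rod_mid (a point): Middle of the plain steel locking rod, 20 mm thick, 160 mm long, 0.1 to 0.25 kg, lying loose on the two rails in line with the bores, its axis 55 mm above the table. The rod runs along y of this frame, its nose at y -80 mm. It slides easily (1 to 3 N).
- rod_nose (a point): Tip of the rod's nose, which tapers from 20 to 8 mm over the last 14 mm; it starts 2 to 14 mm outside the first ear. Home, it touches the stop plate. If the lug is out of line, the nose is blocked about 26 to 40 mm inside the first ear's outer mouth.
- rod_tail (a point): Centre of the rod's flat far end, the end to push. When the rod is home this end still stands 62 mm outside the first ear, over the rails.
- espresso_cup: White espresso cup with a handle, 62 x 88 x 50 mm; origin under its centre. Stands beside the rails, left of the wheel. A bystander.
- cutter_big: Steel pastry cutter ring, 75 mm across and 32 mm high; origin under its centre. Stands right of the press. A bystander.
- measuring_cup: Steel measuring cup with a flat handle, 66 x 145 x 46 mm; origin under its centre. Stands in front of the press, to the left. A bystander.

How it is judged:
At the end, for the whole second after the job is handed in: The rod has gone through the first ear, the lug and the second ear: the tip of its nose is within 6 mm of home on the stop plate, it lies along the bore line within 0.05 rad, and it is at rest (distance between rod_nose and home below 0.006 m and angle between the y axis of rod_mid and the y axis of home, either way round below 0.05 rad and linear speed of rod below 0.01 m/s); the robot touches nothing.
It fails at once if a bystander cup or cutter is moved by more than 30 mm (distance of any of espresso_cup, cutter_big, measuring_cup from where it was at the start of the episode above 0.03 m).
It fails at once if the rod is rammed (more than 60 N from the robot) (contact force between rod and the arm above 60 N).
It also fails if it takes over 51 s, if anything falls off the work surface, if the arm or the gripper's body presses on something with over 40 N, if the wrist force passes 120 N, or if a joint passes its speed limit or range.

## Working session

There is one attempt and no reset: what is moved stays moved. The work goes in short steps, Python scripts to look and compute and a shell command to move; the robot and the scene stay as the last step left them, time stands still between calls to the robot, and variables do not carry over. Pictures are saved under pics/ and viewed, and the job is handed in when it is done.

```bash
mkdir -p pics; ls; python3 - <<'E'
from bench import robot
import cv2, json, numpy as np
s=robot.observe()
print({k:np.round(v,4).tolist() for k,v in s.items()})
for n in ["scene","top","wrist"]:
    f=robot.grab_frame(n)
    cv2.imwrite(f"pics/{n}0.png",f["image"][:,:,::-1])
    np.savez(f"{n}.npz",**{k:f[k] for k in("camera_matrix","rvec","tvec")})
    R=cv2.Rodrigues(np.array(f["rvec"]))[0]; print(n,np.round(-R.T@np.array(f["tvec"]).ravel(),3),np.round(R,2).tolist(),f["camera_matrix"][0][0])
E
```

```text
pics
{'time_s': 0.0, 'joint_pos': [1.2322, 0.5765, 0.0248, 1.4379, -0.015, 1.129, -0.0565], 'joint_vel': [0.0013, -0.0005, 0.0006, -0.0002, -0.0002, 0.001, 0.0004], 'tau': [-0.0006, -76.5744, 2.251, -28.5965, 0.0156, 0.0126, 0.0], 'tool_pos': [0.17, -0.6528, 0.2304], 'tcp_rot': [-0.09, 0.702, -0.7008, 0.0898], 'ft_force': [-0.7553, 0.7147, 0.0946], 'moment': [-0.0078, 0.0322, -0.0415], 'width': 0.0858}
scene [0.114 0.49  0.665] [[-0.76, -0.65, 0.01], [-0.45, 0.51, -0.73], [0.47, -0.56, -0.69]] 372.35691180276615
top [ 0.416 -0.01   1.082] [[-0.0, -1.0, -0.02], [-1.0, 0.01, -0.1], [0.1, 0.02, -1.0]] 408.1846584964127
wrist [ 0.236 -0.636  0.372] [[0.25, -0.97, -0.0], [-0.93, -0.24, 0.27], [-0.27, -0.07, -0.96]] 312.7617031890366
```

View pics/scene0.png

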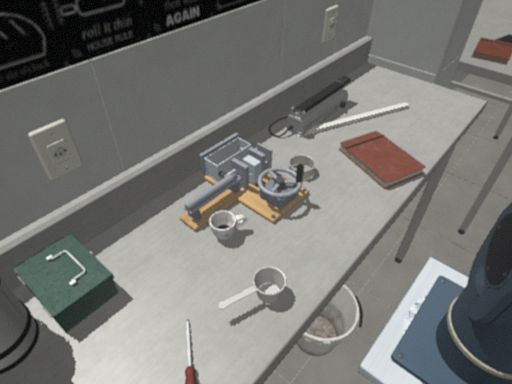

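View pics/top0.png

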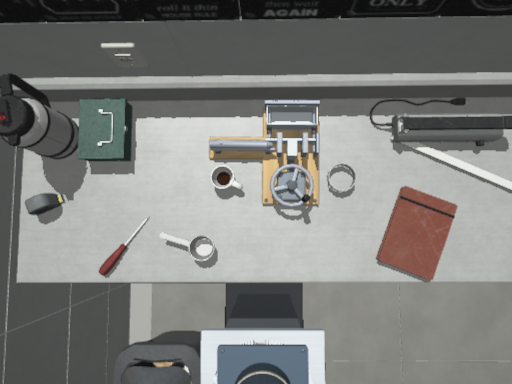

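```bash
python3 - <<'E'
import cv2
i=cv2.imread("pics/top0.png")
c=i[90:220,195:365]
cv2.imwrite("pics/top0c.png",cv2.resize(c,None,fx=4.6,fy=4.6,interpolation=cv2.INTER_CUBIC))
i=cv2.imread("pics/scene0.png")
c=i[125:250,175:335]
cv2.imwrite("pics/scene0c.png",cv2.resize(c,None,fx=4.6,fy=4.6,interpolation=cv2.INTER_CUBIC))
E
```

```text
(no output)
```

View pics/top0c.png

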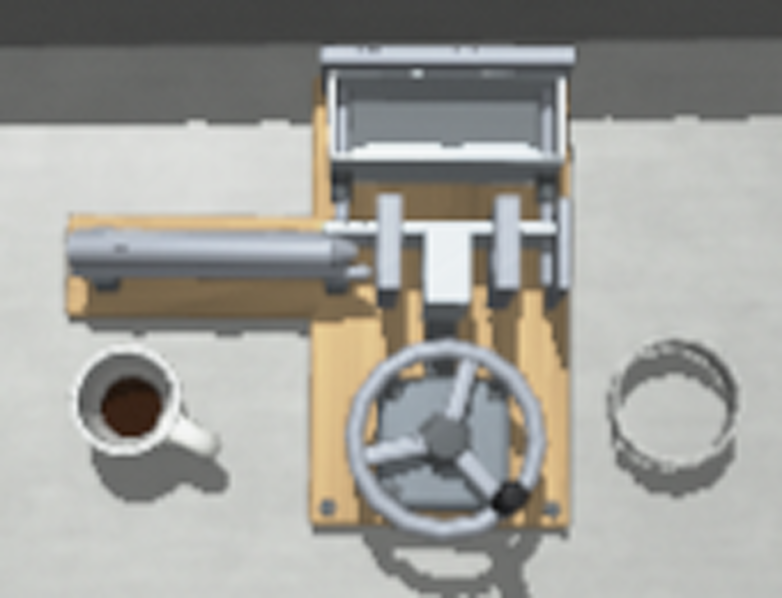

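View pics/scene0c.png

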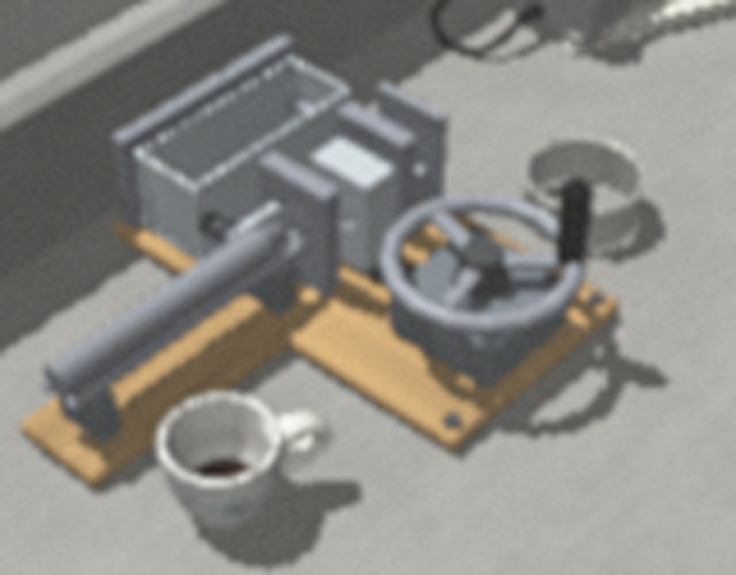

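```bash
cat > h.py <<'E'
import cv2, numpy as np
def bp(cam,uv,z):
    d=np.load(f"{cam}.npz"); R=cv2.Rodrigues(d["rvec"])[0]; t=d["tvec"].ravel()
    n=np.linalg.inv(d["camera_matrix"])@np.array([uv[0],uv[1],1.]); r=R.T@n; c=-R.T@t
    return c+r*(z-c[2])/r[2]
def pj(cam,P):
    d=np.load(f"{cam}.npz"); return cv2.projectPoints(np.array(P,float).reshape(-1,3),d["rvec"],d["tvec"],d["camera_matrix"],None)[0].reshape(-1,2)
E
python3 - <<'E'
from h import *
for nm,p,z in [("wheel",(446,438),.066),("wheelL",(348,438),.063),("wheelR",(545,438),.063),("wheelT",(446,340),.065),("wheelB",(446,537),.065),("knobtop",(512,492),.114),("ear1 L",(376,250),.084),("ear2 R",(520,250),.084),("ear1back",(390,195),.084),("plateL",(557,250),.09),("tail",(68,253),.055),("tail back",(68,231),.055),("tail front",(68,277),.055),("nose base f",(330,277),.055),("nose base b",(330,235),.055),("tip",(357,252),.055),("base BL",(310,525),.0),("base BR",(570,527),.0),("cup",(128,400),.05),("cutter",(673,405),.03)]:
    q=(p[0]/4.6+195-.4,p[1]/4.6+90-.4)
    print(nm,np.round(bp("top",q,z),4))
E
```

```text
wheel [ 0.5194 -0.0767  0.066 ]
wheelL [ 0.52   -0.0235  0.063 ]
wheelR [ 0.5193 -0.1307  0.063 ]
wheelT [ 0.5733 -0.0775  0.065 ]
wheelB [ 0.4657 -0.0761  0.065 ]
knobtop [ 0.4863 -0.1072  0.114 ]
ear1 L [ 0.6197 -0.0391  0.084 ]
ear2 R [ 0.619  -0.1166  0.084 ]
ear1back [ 0.6498 -0.047   0.084 ]
plateL [ 0.6176 -0.1357  0.09  ]
tail [0.6254 0.1314 0.055 ]
tail back [0.6379 0.1314 0.055 ]
tail front [0.6119 0.1313 0.055 ]
nose base f [ 0.6106 -0.0144  0.055 ]
nose base b [ 0.6343 -0.0145  0.055 ]
tip [ 0.6246 -0.0294  0.055 ]
base BL [ 0.4762 -0.0021  0.    ]
base BR [ 0.4742 -0.1515  0.    ]
cup [0.5434 0.0981 0.05  ]
cutter [ 0.5408 -0.2066  0.03  ]
```

```bash
cat >> h.py <<'E'
from scipy.spatial.transform import Rotation as Ro
from bench import robot
def st(target=None,psi=None):
    s=robot.observe(); R=Ro.from_quat(s["tcp_rot"]); M=R.as_matrix()
    print("t",round(s["time_s"],2),"pos",np.round(s["tool_pos"],4),"F",np.round(s["ft_force"],1),"j",np.round(s["joint_pos"],2),"w",round(s["width"],3))
    print("x",np.round(M[:,0],3),"y",np.round(M[:,1],3),"z",np.round(M[:,2],3),"yawx",round(np.arctan2(M[1,0],M[0,0]),4))
    if target is not None:
        print("dp",np.round(M.T@(np.array(target)-s["tool_pos"]),4))
    if psi is not None:
        D=np.column_stack([[np.cos(psi),np.sin(psi),0],[0,0,-1],[-np.sin(psi),np.cos(psi),0]])
        print(np.linalg.det(D),"turn",np.round(Ro.from_matrix(M.T@D).as_rotvec(),4))
    return s,M
E
python3 - <<'E'
from h import *
st([.5194,-.077,.2],0)
E
```

```text
t 0.15 pos [ 0.1701 -0.6528  0.2306] F [ 0.2 -0.4  0.8] j [ 1.23  0.58  0.02  1.44 -0.01  1.13 -0.06] w 0.085
x [-0.968 -0.252  0.   ] y [-0.     0.001 -1.   ] z [ 0.252 -0.968 -0.001] yawx -2.8867
dp [-0.4832  0.0312 -0.4691]
1.0 turn [ 3.0000e-04 -2.8867e+00 -1.9000e-03]
```

View pics/wrist0.png

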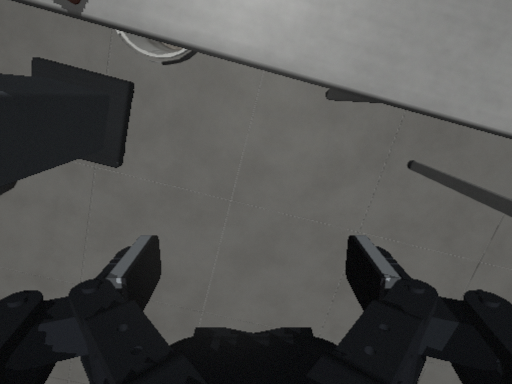

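```bash
python3 - <<'E'
from h import *
st([.505,-.131,.2],-.831)
E
```

```text
t 0.15 pos [ 0.1701 -0.6528  0.2306] F [ 0.2 -0.4  0.8] j [ 1.23  0.58  0.02  1.44 -0.01  1.13 -0.06] w 0.085
x [-0.968 -0.252  0.   ] y [-0.     0.001 -1.   ] z [ 0.252 -0.968 -0.001] yawx -2.8867
dp [-0.4557  0.0312 -0.4205]
0.9999999999999999 turn [ 9.0000e-04 -2.0557e+00 -1.3000e-03]
```

```bash
python3 -m creep '[{"grip":-1,"dp":[-0.1,0.007,-0.092],"turn":[0,-0.4,0]},{"grip":-1,"dp":[-0.2,0.014,-0.184],"turn":[0,-0.9,0]},{"grip":-1,"dp":[-0.3,0.021,-0.277],"turn":[0,-1.4,0]},{"grip":-1,"dp":[-0.4557,0.0312,-0.4205],"turn":[0.0009,-2.0557,-0.0013]},{"grip":-1,"dp":[-0.4557,0.0312,-0.4205],"turn":[0.0009,-2.0557,-0.0013]},{"grip":-1,"dp":[-0.4557,0.0312,-0.4205],"turn":[0.0009,-2.0557,-0.0013]},{"grip":-1,"dp":[-0.4557,0.0312,-0.4205],"turn":[0.0009,-2.0557,-0.0013]},{"grip":-1,"dp":[-0.4557,0.0312,-0.4205],"turn":[0.0009,-2.0557,-0.0013]},{"grip":-1,"dp":[-0.4557,0.0312,-0.4205],"turn":[0.0009,-2.0557,-0.0013]},{"grip":-1,"dp":[-0.4557,0.0312,-0.4205],"turn":[0.0009,-2.0557,-0.0013]},{"grip":-1,"dp":[-0.4557,0.0312,-0.4205],"turn":[0.0009,-2.0557,-0.0013]},{"grip":-1,"dp":[-0.4557,0.0312,-0.4205],"turn":[0.0009,-2.0557,-0.0013]},{"grip":-1,"dp":[-0.4557,0.0312,-0.4205],"turn":[0.0009,-2.0557,-0.0013]},{"grip":-1,"dp":[-0.4557,0.0312,-0.4205],"turn":[0.0009,-2.0557,-0.0013]}]'
python3 - <<'E'
from h import *
st([.505,-.131,.081],-.831)
f=robot.grab_frame("wrist"); cv2.imwrite("pics/wrist1.png",f["image"][:,:,::-1])
np.savez("wrist.npz",**{k:f[k] for k in("camera_matrix","rvec","tvec")})
print(pj("wrist",[[.5194,-.077,.07],[.4847,-.1087,.114],[.4847,-.1087,.07]]))
E
```

```text
time_s: 1.9
tool_pos: [0.5048, -0.1323, 0.2001]
tcp_rot: [0.647, -0.286, 0.287, -0.646]
ft_force: [0.1, 0.7, -0.1]
width: -0.0001
t 1.9 pos [ 0.5048 -0.1323  0.2001] F [ 0.1  0.7 -0.1] j [ 0.59  0.43 -0.6   1.87  0.3   0.94  0.58] w -0.0
x [ 0.671 -0.741  0.001] y [ 0.    -0.002 -1.   ] z [ 0.741  0.671 -0.001] yawx -0.835
dp [-0.001   0.1191  0.0012]
0.9999999999999999 turn [ 0.0009 -0.004   0.0014]
[[309.61596905 141.59726022]
 [256.02442029 150.43488341]
 [255.54872751 141.87223362]]
```

View pics/wrist1.png

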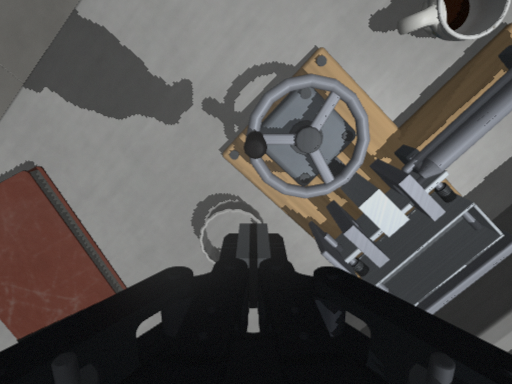

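```bash
python3 -m creep '[{"grip":-1,"dp":[-0.001,0.06,0.001],"turn":[0.001,-0.004,0.001]},{"grip":-1,"dp":[-0.001,0.1,0.001],"turn":[0.001,-0.004,0.001]},{"grip":-1,"dp":[-0.001,0.119,0.001],"turn":[0.001,-0.004,0.001]},{"grip":-1,"dp":[-0.001,0.119,0.001],"turn":[0.001,-0.004,0.001]},{"grip":-1,"dp":[-0.001,0.119,0.001],"turn":[0.001,-0.004,0.001]}]'
cat >> h.py <<'E'
W=np.array([.5194,-.077])
def arc(A,n=10):
    s,M=st()
    P=s["tool_pos"]; r=P[:2]-W
    print("phiTCP",round(np.arctan2(r[1],r[0]),3),"rad",round(np.hypot(*r),4))
    for a in np.linspace(A/n,A,n):
        c,sn=np.cos(a),np.sin(a); q=W+np.array([c*r[0]+sn*r[1],-sn*r[0]+c*r[1]])
        d=M.T@(np.array([q[0],q[1],.081])-P)
        print(round(a,3),np.round(d,4).tolist())
E
python3 - <<'E'
from h import *
arc(1.5)
E
```

```text
time_s: 2.58
tool_pos: [0.5058, -0.1304, 0.082]
tcp_rot: [-0.647, 0.284, -0.285, 0.648]
ft_force: [0.5, -0.5, 0.0]
width: 0.0004
t 2.58 pos [ 0.5058 -0.1304  0.082 ] F [ 0.5 -0.5  0. ] j [ 0.51  0.58 -0.51  2.    0.45  0.67  0.45] w 0.0
x [ 0.676 -0.736  0.001] y [ 0.002 -0.    -1.   ] z [0.736 0.676 0.001] yawx -0.8279
phiTCP -1.82 rad 0.0551
0.15 [-0.0072, 0.001, -0.004]
0.3 [-0.015, 0.0009, -0.0068]
0.45 [-0.0231, 0.0009, -0.0085]
0.6 [-0.0313, 0.0009, -0.0089]
0.75 [-0.0395, 0.0009, -0.0081]
0.9 [-0.0475, 0.0009, -0.0061]
1.05 [-0.0551, 0.0009, -0.0029]
1.2 [-0.0622, 0.0009, 0.0013]
1.35 [-0.0685, 0.0009, 0.0066]
1.5 [-0.074, 0.0009, 0.0128]
```

```bash
python3 -m creep '[{"grip":-1,"dp":[-0.0072,0.001,-0.004],"turn":[0,0.15,0]},{"grip":-1,"dp":[-0.015,0.001,-0.0068],"turn":[0,0.3,0]},{"grip":-1,"dp":[-0.0231,0.001,-0.0085],"turn":[0,0.45,0]},{"grip":-1,"dp":[-0.0313,0.001,-0.0089],"turn":[0,0.6,0]},{"grip":-1,"dp":[-0.0395,0.001,-0.0081],"turn":[0,0.75,0]},{"grip":-1,"dp":[-0.0475,0.001,-0.0061],"turn":[0,0.9,0]},{"grip":-1,"dp":[-0.0551,0.001,-0.0029],"turn":[0,1.05,0]},{"grip":-1,"dp":[-0.0622,0.001,0.0013],"turn":[0,1.2,0]},{"grip":-1,"dp":[-0.0685,0.001,0.0066],"turn":[0,1.35,0]},{"grip":-1,"dp":[-0.074,0.001,0.0128],"turn":[0,1.5,0]}]'
python3 - <<'E'
from h import *
for n in ["wrist","top"]:
    f=robot.grab_frame(n); cv2.imwrite(f"pics/{n}2.png",f["image"][:,:,::-1])
arc(1.0)
E
```

```text
time_s: 3.82
tool_pos: [0.4637, -0.068, 0.0813]
tcp_rot: [0.278, -0.65, 0.65, -0.278]
ft_force: [-5.0, -4.9, 3.0]
width: 0.0002
t 3.92 pos [ 0.4643 -0.0668  0.0812] F [-3.4 -0.7  1.3] j [ 0.09  0.49 -0.07  2.14  0.06  0.51 -0.78] w 0.0
x [-0.689 -0.725 -0.001] y [ 0.001 -0.    -1.   ] z [ 0.725 -0.689  0.001] yawx -2.3304
phiTCP 2.959 rad 0.0561
0.1 [-0.0048, 0.0002, -0.0028]
0.2 [-0.0099, 0.0002, -0.0051]
0.3 [-0.0153, 0.0002, -0.0069]
0.4 [-0.0207, 0.0002, -0.0082]
0.5 [-0.0263, 0.0002, -0.0089]
0.6 [-0.0319, 0.0002, -0.0091]
0.7 [-0.0375, 0.0002, -0.0087]
0.8 [-0.043, 0.0002, -0.0077]
0.9 [-0.0484, 0.0002, -0.0062]
1.0 [-0.0536, 0.0002, -0.0042]
```

View pics/wrist2.png

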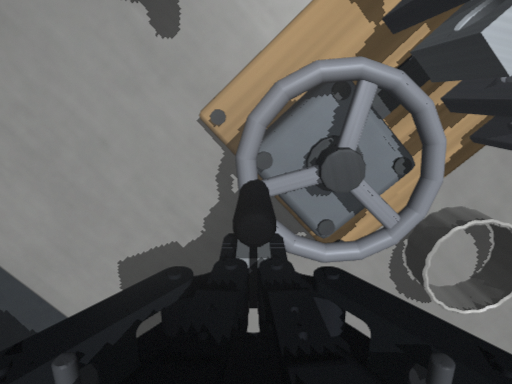

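```bash
python3 -m creep '[{"grip":-1,"dp":[-0.0048,0.0002,-0.0028],"turn":[0,0.1,0]},{"grip":-1,"dp":[-0.0099,0.0002,-0.0051],"turn":[0,0.2,0]},{"grip":-1,"dp":[-0.0153,0.0002,-0.0069],"turn":[0,0.3,0]},{"grip":-1,"dp":[-0.0207,0.0002,-0.0082],"turn":[0,0.4,0]},{"grip":-1,"dp":[-0.0263,0.0002,-0.0089],"turn":[0,0.5,0]},{"grip":-1,"dp":[-0.0319,0.0002,-0.0091],"turn":[0,0.6,0]},{"grip":-1,"dp":[-0.0375,0.0002,-0.0087],"turn":[0,0.7,0]},{"grip":-1,"dp":[-0.043,0.0002,-0.0077],"turn":[0,0.8,0]}]'
python3 - <<'E'
from h import *
arc(.5,5)
E
```

```text
time_s: 4.92
tool_pos: [0.4872, -0.0304, 0.0806]
tcp_rot: [-0.005, 0.708, -0.707, 0.004]
ft_force: [-7.0, -1.1, 6.2]
width: -0.0003
t 4.92 pos [ 0.4872 -0.0304  0.0806] F [-7.  -1.1  6.2] j [-0.15  0.52  0.17  2.1  -0.17  0.53 -1.41] w -0.0
x [-1.    -0.013  0.001] y [-0.001  0.001 -1.   ] z [ 0.013 -1.    -0.001] yawx -3.1287
phiTCP 2.175 rad 0.0566
0.1 [-0.0049, -0.0004, -0.0029]
0.2 [-0.01, -0.0004, -0.0053]
0.3 [-0.0153, -0.0004, -0.0072]
0.4 [-0.0208, -0.0004, -0.0086]
0.5 [-0.0264, -0.0004, -0.0094]
```

```bash
python3 -m creep '[{"grip":-1,"dp":[-0.0049,0,-0.0029],"turn":[0,0.1,0]},{"grip":-1,"dp":[-0.01,0,-0.0053],"turn":[0,0.2,0]},{"grip":-1,"dp":[-0.0153,0,-0.0072],"turn":[0,0.3,0]}]'
python3 - <<'E'
from h import *
arc(.4,4)
E
```

```text
time_s: 5.3
tool_pos: [0.4962, -0.0234, 0.0797]
tcp_rot: [0.097, 0.7, -0.7, -0.106]
ft_force: [-30.7, -1.6, 15.5]
width: -0.0
t 5.3 pos [ 0.4962 -0.0234  0.0797] F [-30.7  -1.6  15.5] j [-0.23  0.54  0.27  2.07 -0.26  0.57 -1.63] w -0.0
x [-0.959  0.284  0.013] y [-0.013  0.002 -1.   ] z [-0.284 -0.959  0.002] yawx 2.8534
phiTCP 1.98 rad 0.0585
0.1 [-0.0046, -0.0014, -0.0035]
0.2 [-0.0096, -0.0015, -0.0066]
0.3 [-0.0149, -0.0015, -0.0091]
0.4 [-0.0204, -0.0016, -0.0111]
```

```bash
python3 - <<'E'
from h import *
for n in ["wrist","top","scene"]:
    f=robot.grab_frame(n); cv2.imwrite(f"pics/{n}3.png",f["image"][:,:,::-1])
i=cv2.imread("pics/top3.png"); j=cv2.imread("pics/top0.png")
k=np.vstack([i[120:170,245:335],j[120:170,245:335]])
cv2.imwrite("pics/top3c.png",cv2.resize(k,None,fx=6,fy=6,interpolation=cv2.INTER_CUBIC))
st()
E
```

```text
t 5.45 pos [ 0.4961 -0.0229  0.0794] F [-22.4  -0.7  11.2] j [-0.23  0.55  0.27  2.07 -0.26  0.57 -1.63] w 0.0
x [-0.96   0.281  0.013] y [-0.013  0.002 -1.   ] z [-0.281 -0.96   0.002] yawx 2.8567
```

View pics/top3c.png

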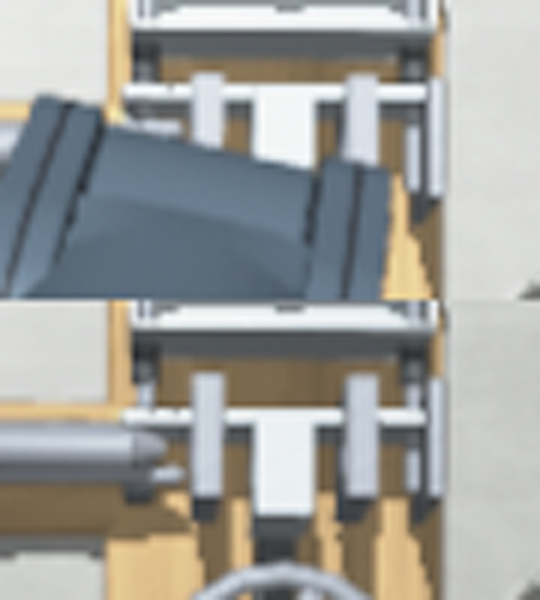

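View pics/wrist3.png

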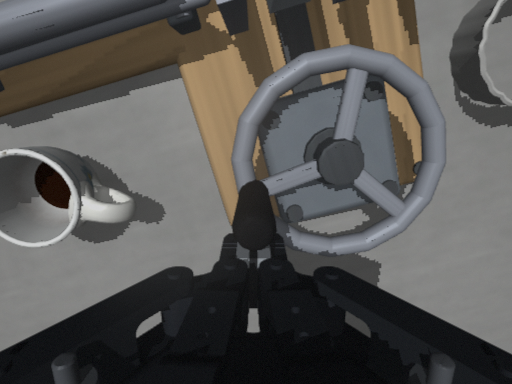

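View pics/scene3.png

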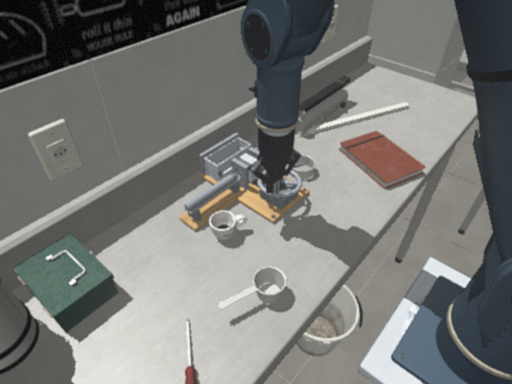

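```bash
python3 -m creep '[{"grip":-1,"dp":[0.01,0,0.0],"turn":[0,0,0]},{"grip":-1,"dp":[0.025,0,0.0],"turn":[0,0,0]},{"grip":-1,"dp":[0.025,-0.05,0.0],"turn":[0,0,0]},{"grip":-1,"dp":[0.025,-0.1,0.0],"turn":[0,0,0]},{"grip":-1,"dp":[0.025,-0.12,0.0],"turn":[0,0,0]},{"grip":-1,"dp":[0.025,-0.12,0.0],"turn":[0,0,0]}]'
python3 - <<'E'
from h import *
st([.6248,.158,.15],-1.57)
E
```

```text
time_s: 6.2
tool_pos: [0.4806, -0.0156, 0.2018]
tcp_rot: [0.102, 0.701, -0.699, -0.098]
ft_force: [0.3, -0.2, 0.2]
width: -0.0
t 6.2 pos [ 0.4806 -0.0156  0.2018] F [ 0.3 -0.2  0.2] j [-0.34  0.34  0.37  1.99 -0.16  0.83 -1.73] w -0.0
x [-0.96   0.28  -0.005] y [ 0.005  0.001 -1.   ] z [-0.28  -0.96  -0.003] yawx 2.8575
dp [-0.0895  0.0528 -0.2069]
0.9999999999999999 turn [-0.0024 -1.8557 -0.0058]
```

```bash
python3 -m creep '[{"grip":-1,"dp":[-0.02,0,-0.05],"turn":[0,-0.18,0]},{"grip":-1,"dp":[-0.04,0,-0.1],"turn":[0,-0.36,0]},{"grip":-1,"dp":[-0.06,0,-0.15],"turn":[0,-0.54,0]},{"grip":-1,"dp":[-0.0895,0.02,-0.2069],"turn":[-0.001,-0.72,-0.002]},{"grip":-1,"dp":[-0.0895,0.0528,-0.2069],"turn":[-0.0024,-1.8557,-0.0058]},{"grip":-1,"dp":[-0.0895,0.0528,-0.2069],"turn":[-0.0024,-1.8557,-0.0058]},{"grip":-1,"dp":[-0.0895,0.0528,-0.2069],"turn":[-0.0024,-1.8557,-0.0058]},{"grip":-1,"dp":[-0.0895,0.0528,-0.2069],"turn":[-0.0024,-1.8557,-0.0058]},{"grip":-1,"dp":[-0.0895,0.0528,-0.2069],"turn":[-0.0024,-1.8557,-0.0058]},{"grip":-1,"dp":[-0.0895,0.0528,-0.2069],"turn":[-0.0024,-1.8557,-0.0058]},{"grip":-1,"dp":[-0.0895,0.0528,-0.2069],"turn":[-0.0024,-1.8557,-0.0058]},{"grip":-1,"dp":[-0.0895,0.0528,-0.2069],"turn":[-0.0024,-1.8557,-0.0058]}]'
python3 - <<'E'
from h import *
st([.6248,.158,.055],-1.57)
for n in ["wrist","top","scene"]:
    f=robot.grab_frame(n); cv2.imwrite(f"pics/{n}4.png",f["image"][:,:,::-1])
i=cv2.imread("pics/top4.png")
cv2.imwrite("pics/top4c.png",cv2.resize(i[90:220,195:365],None,fx=4.6,fy=4.6,interpolation=cv2.INTER_CUBIC))
E
```

```text
time_s: 7.7
tool_pos: [0.6235, 0.1573, 0.1466]
tcp_rot: [-0.501, 0.502, -0.5, 0.497]
ft_force: [-0.5, -0.0, -0.5]
width: -0.0
t 7.7 pos [0.6235 0.1573 0.1466] F [-0.5 -0.  -0.5] j [-0.21  0.61 -0.18  1.62  0.13  0.93 -0.44] w -0.0
x [-0.004 -1.     0.001] y [-0.006 -0.001 -1.   ] z [ 1.    -0.004 -0.006] yawx -1.575
dp [-0.0008  0.0916  0.0018]
0.9999999999999999 turn [ 0.0056 -0.005   0.0008]
```

View pics/top4c.png

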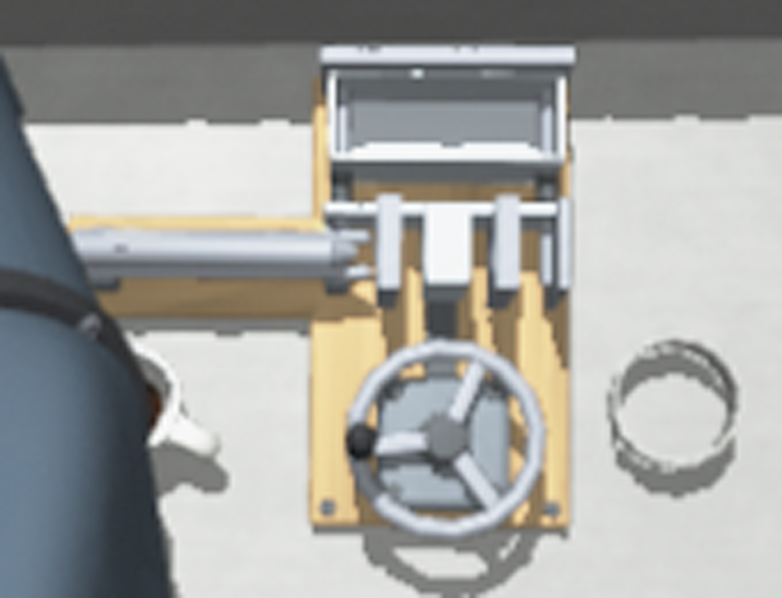

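View pics/wrist4.png

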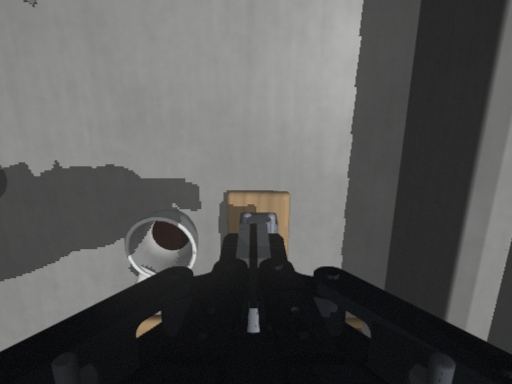

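```bash
python3 -m creep '[{"grip":-1,"dp":[-0.0008,0.045,0.0015],"turn":[0.0056,-0.005,0.0008]},{"grip":-1,"dp":[-0.0008,0.08,0.0015],"turn":[0.0056,-0.005,0.0008]},{"grip":-1,"dp":[-0.0008,0.0905,0.0015],"turn":[0.0056,-0.005,0.0008]},{"grip":-1,"dp":[-0.0008,0.0905,0.0015],"turn":[0.0056,-0.005,0.0008]},{"grip":-1,"dp":[-0.0008,0.0905,0.0015],"turn":[0.0056,-0.005,0.0008]}]'
python3 - <<'E'
from h import *
st([.6248,.033,.055],-1.57)
E
```

```text
time_s: 8.48
tool_pos: [0.6258, 0.1583, 0.0582]
tcp_rot: [-0.5, 0.498, -0.5, 0.502]
ft_force: [0.5, -0.5, 0.4]
width: -0.0004
t 8.47 pos [0.6258 0.1583 0.0582] F [ 0.5 -0.5  0.4] j [-0.22  0.71 -0.17  1.7   0.16  0.74 -0.46] w -0.0
x [ 0.004 -1.    -0.   ] y [ 0.003  0.    -1.   ] z [1.    0.004 0.003] yawx -1.5667
dp [ 0.1253  0.0032 -0.0016]
0.9999999999999999 turn [-0.0031  0.0033 -0.0003]
```

```bash
python3 -m creep '[{"grip":-1,"dp":[0.005,0.002,-0.001],"turn":[0,0,0]},{"grip":-1,"dp":[0.01,0.002,-0.001],"turn":[0,0,0]},{"grip":-1,"dp":[0.014,0.002,-0.001],"turn":[0,0,0]},{"grip":-1,"dp":[0.018,0.002,-0.001],"turn":[0,0,0]},{"grip":-1,"dp":[0.022,0.002,-0.001],"turn":[0,0,0]},{"grip":-1,"dp":[0.026,0.002,-0.001],"turn":[0,0,0]},{"grip":-1,"dp":[0.030,0.002,-0.001],"turn":[0,0,0]},{"grip":-1,"dp":[0.034,0.002,-0.001],"turn":[0,0,0]},{"grip":-1,"dp":[0.038,0.002,-0.001],"turn":[0,0,0]}]'
python3 -m creep '[{"grip":-1,"dp":[0.004,0,0],"turn":[0,0,0]},{"grip":-1,"dp":[0.008,0,0],"turn":[0,0,0]}]'
python3 -m creep '[{"grip":-1,"dp":[0.004,0,0],"turn":[0,0,0]},{"grip":-1,"dp":[0.008,0,0],"turn":[0,0,0]}]'
```

```text
time_s: 9.6
tool_pos: [0.6239, 0.1197, 0.0547]
tcp_rot: [-0.501, 0.499, -0.499, 0.501]
ft_force: [-2.4, 2.0, 0.9]
width: 0.0
time_s: 9.85
tool_pos: [0.624, 0.1117, 0.0546]
tcp_rot: [-0.501, 0.499, -0.499, 0.501]
ft_force: [-1.0, 2.6, 1.5]
width: 0.0
time_s: 10.1
tool_pos: [0.6241, 0.1037, 0.0547]
tcp_rot: [-0.501, 0.499, -0.499, 0.501]
ft_force: [-0.5, 2.6, -0.1]
width: 0.0001
```

```bash
for k in 1; do :; done
python3 -m creep '[{"grip":-1,"dp":[0.003,0,0],"turn":[0,0,0]},{"grip":-1,"dp":[0.006,0,0],"turn":[0,0,0]}]'
python3 -m creep '[{"grip":-1,"dp":[0.003,0,0],"turn":[0,0,0]},{"grip":-1,"dp":[0.006,0,0],"turn":[0,0,0]}]'
python3 -m creep '[{"grip":-1,"dp":[0.003,0,0],"turn":[0,0,0]},{"grip":-1,"dp":[0.006,0,0],"turn":[0,0,0]}]'
```

```text
time_s: 10.35
tool_pos: [0.6241, 0.0978, 0.0547]
tcp_rot: [-0.501, 0.499, -0.499, 0.501]
ft_force: [-1.2, 2.6, 1.4]
width: 0.0
time_s: 10.6
tool_pos: [0.6242, 0.0919, 0.0547]
tcp_rot: [-0.501, 0.499, -0.499, 0.501]
ft_force: [-1.6, 2.5, 2.6]
width: 0.0003
time_s: 10.85
tool_pos: [0.6242, 0.0858, 0.0547]
tcp_rot: [-0.501, 0.499, -0.499, 0.501]
ft_force: [-2.0, 2.5, 1.2]
width: 0.0002
```

```bash

python3 -m creep '[{"grip":-1,"dp":[0.004,0,0],"turn":[0,0,0]},{"grip":-1,"dp":[0.008,0,0],"turn":[0,0,0]},{"grip":-1,"dp":[0.012,0,0],"turn":[0,0,0]}]'
python3 -m creep '[{"grip":-1,"dp":[0.003,0,0],"turn":[0,0,0]},{"grip":-1,"dp":[0.006,0,0],"turn":[0,0,0]}]'
python3 -m creep '[{"grip":-1,"dp":[0.003,0,0],"turn":[0,0,0]},{"grip":-1,"dp":[0.006,0,0],"turn":[0,0,0]}]'
python3 -m creep '[{"grip":-1,"dp":[0.003,0,0],"turn":[0,0,0]},{"grip":-1,"dp":[0.006,0,0],"turn":[0,0,0]}]'
python3 -m creep '[{"grip":-1,"dp":[0.003,0,0],"turn":[0,0,0]},{"grip":-1,"dp":[0.006,0,0],"turn":[0,0,0]}]'
```

```text
time_s: 11.22
tool_pos: [0.6243, 0.0737, 0.0548]
tcp_rot: [-0.501, 0.499, -0.499, 0.501]
ft_force: [-1.6, 2.4, 1.1]
width: 0.0004
time_s: 11.48
tool_pos: [0.6243, 0.0679, 0.0547]
tcp_rot: [-0.501, 0.499, -0.499, 0.501]
ft_force: [-1.6, 3.6, 1.1]
width: -0.0
time_s: 11.72
tool_pos: [0.6243, 0.0618, 0.0547]
tcp_rot: [-0.501, 0.499, -0.499, 0.501]
ft_force: [-1.4, 3.8, 1.2]
width: 0.0001
time_s: 11.98
tool_pos: [0.6244, 0.0558, 0.0547]
tcp_rot: [-0.501, 0.499, -0.499, 0.501]
ft_force: [-2.1, 2.2, 1.2]
width: 0.0003
time_s: 12.22
tool_pos: [0.6244, 0.0498, 0.0548]
tcp_rot: [-0.501, 0.499, -0.499, 0.501]
ft_force: [-1.7, 2.3, 1.2]
width: -0.0001
```

Passing through everything at 2–4 N. About 15 mm to go; smaller steps.

```bash

python3 -m creep '[{"grip":-1,"dp":[0.003,0,0],"turn":[0,0,0]},{"grip":-1,"dp":[0.006,0,0],"turn":[0,0,0]}]'
python3 -m creep '[{"grip":-1,"dp":[0.002,0,0],"turn":[0,0,0]},{"grip":-1,"dp":[0.004,0,0],"turn":[0,0,0]}]'
python3 -m creep '[{"grip":-1,"dp":[0.001,0,0],"turn":[0,0,0]},{"grip":-1,"dp":[0.002,0,0],"turn":[0,0,0]}]'
python3 -m creep '[{"grip":-1,"dp":[0.001,0,0],"turn":[0,0,0]},{"grip":-1,"dp":[0.002,0,0],"turn":[0,0,0]}]'
```

```text
time_s: 12.48
tool_pos: [0.6245, 0.0438, 0.0548]
tcp_rot: [-0.501, 0.499, -0.499, 0.501]
ft_force: [-0.4, 1.9, -0.1]
width: 0.0001
time_s: 12.72
tool_pos: [0.6244, 0.0398, 0.0547]
tcp_rot: [-0.501, 0.499, -0.499, 0.501]
ft_force: [-0.5, 1.8, 0.5]
width: -0.0
time_s: 12.98
tool_pos: [0.6243, 0.0379, 0.0547]
tcp_rot: [-0.501, 0.499, -0.499, 0.501]
ft_force: [-1.1, 1.7, 0.0]
width: 0.0004
time_s: 13.22
tool_pos: [0.6243, 0.036, 0.0547]
tcp_rot: [-0.501, 0.499, -0.499, 0.501]
ft_force: [-1.6, 2.3, 0.7]
width: -0.0002
```

```bash

python3 -m creep '[{"grip":-1,"dp":[0.001,0,0],"turn":[0,0,0]},{"grip":-1,"dp":[0.0015,0,0],"turn":[0,0,0]}]'
python3 -m creep '[{"grip":-1,"dp":[0.001,0,0],"turn":[0,0,0]},{"grip":-1,"dp":[0.0015,0,0],"turn":[0,0,0]}]'
```

```text
time_s: 13.48
tool_pos: [0.6244, 0.0344, 0.0547]
tcp_rot: [-0.501, 0.499, -0.499, 0.501]
ft_force: [-1.0, 2.5, 0.6]
width: -0.0002
time_s: 13.72
tool_pos: [0.6244, 0.0333, 0.0547]
tcp_rot: [-0.501, 0.499, -0.499, 0.501]
ft_force: [-1.0, 3.7, 0.8]
width: 0.0001
```

```bash

python3 -m creep '[{"grip":-1,"dp":[0.001,0,0],"turn":[0,0,0]},{"grip":-1,"dp":[0.001,0,0],"turn":[0,0,0]}]'
python3 -m creep '[{"grip":-1,"dp":[0.001,0,0],"turn":[0,0,0]},{"grip":-1,"dp":[0.001,0,0],"turn":[0,0,0]}]'
```

```text
time_s: 13.98
tool_pos: [0.6244, 0.0332, 0.0548]
tcp_rot: [-0.501, 0.499, -0.499, 0.502]
ft_force: [-2.3, 6.1, 1.5]
width: -0.0003
time_s: 14.22
tool_pos: [0.6244, 0.0331, 0.0548]
tcp_rot: [-0.501, 0.499, -0.498, 0.502]
ft_force: [-1.5, 8.1, 1.2]
width: 0.0
```

The rod stops at the predicted place with the force rising, so the nose is on the plate. Retreat.

```bash

python3 -m creep '[{"grip":-1,"dp":[-0.01,0,0],"turn":[0,0,0]},{"grip":-1,"dp":[-0.025,0,0],"turn":[0,0,0]},{"grip":-1,"dp":[-0.04,-0.04,0],"turn":[0,0,0]},{"grip":-1,"dp":[-0.09,-0.09,0],"turn":[0,0,0]},{"grip":-1,"dp":[-0.14,-0.12,0],"turn":[0,0,0]},{"grip":-1,"dp":[-0.2,-0.12,0],"turn":[0,0,0]},{"grip":-1,"dp":[-0.22,-0.12,0],"turn":[0,0,0]},{"grip":-1,"dp":[-0.22,-0.12,0],"turn":[0,0,0]},{"grip":-1,"dp":[-0.22,-0.12,0],"turn":[0,0,0]}]'
python3 - <<'E'
from h import *
st()
for n in ["top","scene"]:
    f=robot.grab_frame(n); cv2.imwrite(f"pics/{n}5.png",f["image"][:,:,::-1])
i=cv2.imread("pics/top5.png")
cv2.imwrite("pics/top5c.png",cv2.resize(i[90:220,195:365],None,fx=4.6,fy=4.6,interpolation=cv2.INTER_CUBIC))
E
```

```text
time_s: 15.35
tool_pos: [0.6236, 0.249, 0.1742]
tcp_rot: [0.501, -0.499, 0.5, -0.5]
ft_force: [0.1, -0.0, 0.5]
width: 0.0002
t 15.35 pos [0.6236 0.249  0.1742] F [ 0.1 -0.   0.5] j [-0.34  0.62 -0.19  1.52  0.13  1.02 -0.56] w 0.0
x [ 0.003 -1.     0.002] y [ 0.    -0.002 -1.   ] z [1.    0.003 0.   ] yawx -1.5682
```

View pics/top5c.png

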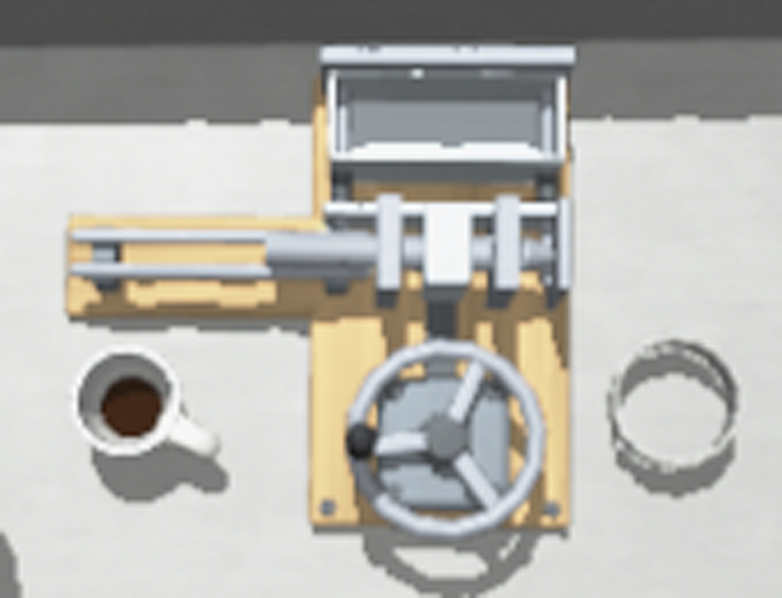

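View pics/scene5.png

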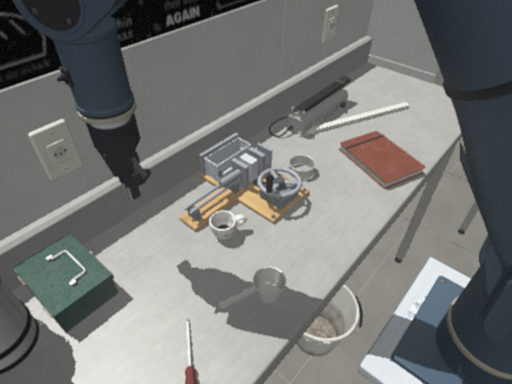

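The top view shows the rod running through both ears and the lug up to the stop plate. Its tail is at crop column 266, about 60 mm outside the first ear. The cups and the cutter are unmoved and the gripper is clear.

```bash
python3 - <<'E'
from h import *
print(bp("top",(266/4.6+195-.4,253/4.6+90-.4),.06), robot.observe()["ft_force"])
robot.finish_job()
E
```

```text
[0.62344533 0.02092792 0.06      ] [-0.56425548 -0.17427248 -0.42572945]
the job is handed in; nothing more can be done
```

The rod is through the first ear, the lug and the second ear, with its nose against the stop plate. I handed the job in at about 15.5 s of the 51 s allowed; no verdict is reported.

- **Wheel:** I pushed the knob clockwise about 2.3 rad with the shut gripper. The force then rose from about 7 N to 31 N and the wheel stopped moving, which I took as the firm stop. The top view then showed the lug about 11 mm further along and centred between the ears.
- **Rod:** I pushed it by its tail in small steps, at 2 to 4 N the whole way, and nothing blocked it. At the end it stopped moving while the force rose to about 8 N.
- **Rod position:** The gripper stopped 1 mm from where I expected it for a rod that is home. The last picture puts the tail at y = 0.021 m against 0.023 m expected, which is within the camera's accuracy.
- **Robot and bystanders:** After I backed away, the wrist force was about zero and the gripper was clear of everything. The espresso cup and cutter look unmoved in before-and-after pictures. The measuring cup, partly in the arm's shadow, looks unmoved too.
- **One oddity:** At the wheel's stop there was also an upward force of 11 to 15 N on the fingers. I put it down to friction against the knob, but did not confirm that.

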